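# Load a bar into the bending jig, home on its hidden stop

## Task

Pick up the square steel bar and slide it endwise into the slot of the bending jig, past the light drag of the spring shoe, until you feel it butt against the stop hidden inside; leave it there, flat on the jig plate and let go of. Push gently: the stop is held by friction only and must not be shoved back. Leave the other things on the bench where they are.

Things in the scene. Friction and masses are not known exactly. Their poses are not given: they have to be found in the camera images.
- bar_mid (a point): centre (half-way along and half-way up) of the loose square steel bar, 160 x 18 x 18 mm, about 0.4 kg, lying flat on the bench beside a flat bar and an angle section of the same length. Its x axis runs along the bar; either end may go in first.
- jig: fixed bending jig of bare steel. Origin on the bench under the middle of the slot's mouth; x is the way the bar is pushed in, z up. Base plate 20 mm thick, x = -120 to 150, y = -65 to 65 mm. On it a dark sleeve, x = 0 to 110 mm, 57 mm wide, top at z = 51 mm, holds the straight slot along x. A round bending pin 20 mm across stands 30 mm above the plate at x = -45, y = -50 mm.
- mouth (a point): where the middle of a bar's end face lies as it enters the slot: 29 mm above the bench, 9 mm above the plate. Axes as the jig's. The slot's floor is the plate; it is 21 mm wide and 21 mm high and open only here. Two flared cheeks 18 mm high lead in from 23 mm ahead (35 mm apart there), and a sloping lip from above.
- stop_unit: housing of the depth stop, a short dark drum closed at the back, its origin 110 mm behind the mouth. It carries the stop rod, hidden inside the slot: its face is at an unknown depth of 35 to 65 mm past the mouth, which the housing's position does not tell. It is rigid up to about 20 N and slips back above that; a steady push of 8 to 15 N means the stop is reached.
- shoe (a point): hidden sprung shoe in the slot's roof, 24 mm past the mouth, under a small brass cap. It presses down on the bar: getting under it takes up to about 6 N for a moment, from then on the drag is 1 to 4 N.
- flat: loose flat steel bar 160 x 36 x 8 mm, not to be used. Origin under its centre, x along it.
- angle: loose steel angle section 160 x 30 x 30 mm, not to be used. Origin under its centre, x along it.
- piston: loose aluminium piston, 64 mm across, 60 mm tall, upright; to be left alone. Origin under its centre.
- barrel: loose finned engine barrel, 100 mm across, 95 mm tall; to be left alone. Origin under its centre.
- tray: open steel tray of nuts, 140 x 200 x 30 mm; to be left alone. Origin under its centre.
- wrench: loose wrench 220 mm long, to be left alone. Origin under its middle, x along it.
- hammer: loose hammer, 260 mm long, to be left alone. Origin under its middle, x along it.

How it is judged:
By the outcome, as a careful person would: the job done as asked, in the order asked, and still so for the second after the job is handed in, with the robot touching nothing.
It also fails if it takes over 45 s, if anything falls off the work surface, if the arm or the gripper's body presses on something with over 40 N, if the wrist force passes 120 N, or if a joint passes its speed limit or range.

## Robot

A 6-joint arm with a two-finger parallel gripper is mounted at the origin on the work surface. World frame = base frame: x ahead of the robot, y to its left, z up, the work surface at z = 0. Lengths are in m, angles in rad, forces in N, time in s.
With the tool pointing down it reaches from about 0.35 to 0.875 m from the base axis. Payload 15.5 kg.
Tool frame: the origin (TCP) lies at the very end of the fingers, on their centre line; the grasp point (between the pads) lies 19 mm behind it; z points along the fingers, y is the direction in which the jaws open and shut (so a half turn about z gives the same grasp; the last joint's range is limited). The gripper opens to 85 mm and grips with 20 to 120 N. Pads are 22 mm wide; open, the fingers measure 114 mm over their backs; the gripper's body (76 mm by 85 mm) begins 54 mm behind the grasp point. The pads swing forward as they close: fully open they stand 13 mm farther back than shut.
Start: joints at [1.058, 0.494, 1.345, -0, 1.302, -0.096], TCP at [0.254, 0.571, 0.231] pointing down, gripper open.
Joint ranges: [-2.91, 2.91], [-0.82, 2.16], [0.22, 2.67], [-1.22, 4.37], [0.12, 2.79], [-3.08, 3.08]. Speed limits (rad/s): [1.89, 1.89, 2.57, 3.01, 3.01, 3.01].

## Interface

Orientations are given as a unit quaternion [x, y, z, w].
In Python, from plant import bot gives the robot as it stands.
- The arm moves only by the tool jog_arm, never from a script. Its argument "targets" is one flat list of numbers, 5 for each row, row after row: the closure, from 0 (fully open) to 1 (shut), then the shift along the tool's x, y, z in cm, then the turn about the tool's z in rad. In form: [gripper, dx, dy, dz, twist, gripper, dx, dy, dz, twist, ...]. A call has exactly 10 rows; each row shifts and turns the commanded pose from where the row before left it, along the tool's axes as they then stand; what a row does not reach is not made up. A row lasts 1/12 s, in which the tool goes at most 41.7 mm and 7.16 degrees, less where a joint would pass 70% of its speed; a pose out of reach is approached as far as the arm can. A call is refused whole if a number of a shift passes 4.17 or a number of a turn 0.125, either way. A call with a gripper value outside its range is refused whole. The fingers move at their own pace and stop on an object; "grip_force" is the grip in N (left out, the last holds). Time passes only in rows, so rows that do not move let the fingers close, or fill a call up. It gives the time, the measured TCP pose, the force and the opening at its end, in the units of the state.
- bot.get_obs(): the state, without advancing time (a new reading comes with each control period).
- bot.capture(name): name is "scene" or "side" or "wrist"; returns a dict with "color" (400x640x3 uint8, red, green, blue), "fx", "fy", "cx", "cy" (pixels), "k1" (the pictures are not rectified: a ray, as slopes to the right and down, at radius r is drawn at 1 + k1 r^2 times it, then the intrinsics apply), "R" (3x3) and "t" (3): a world point X has camera coordinates R X + t. Camera axes: x right, y down, z forward; pixel columns grow to the right and rows downward; lengths in m; the calibration is good to about 2 mm. A picture is of the moment at which its call begins. There is no depth.
- bot.close_job(): hands the job in, once; it reports no verdict.
The state is a dict: "clock": time; "joints": joint angles; "joint_velocities": joint speeds; "joint_efforts": joint torques, N m; "position": TCP position; "eef_rot": TCP orientation; "wrist_force": force on the tool from outside, world axes, zero at the start; "torque": the same for the moment, N m; "opening": opening from 0.0 (shut) to 1.0 (fully open).
Only numpy, scipy, OpenCV 4.12 (cv2) and the standard library are available. Lean on these libraries where they do the work, as an engineer would, in place of code of your own. Each camera call takes 0.05 s, during which the arm holds its last target.

## Working session

There is one attempt and no reset: what is moved stays moved. The work goes in short steps, Python scripts to look and compute and a tool call to move; the robot and the scene stay as the last step left them, time stands still between calls to the robot, and variables do not carry over. Pictures are saved under pics/ and viewed, and the job is handed in when it is done.

Besides the shell and the picture viewer there is one more tool, called after ">>>" by a JSON object that holds its "op" and its "data", one argument or row to a line. jog_arm: Moves the arm, as the interface text tells. Its arguments: {"type":"object","properties":{"targets":{"type":"array"},"grip_force":{"type":"number"}},"required":["targets"]}

```bash
mkdir -p pics; ls; python3 - <<'E'
from plant import bot
import cv2
print(bot.get_obs())
for n in ["scene","side","wrist"]:
    c=bot.capture(n); cv2.imwrite(f"pics/{n}0.png",c["color"][:,:,::-1])
    print(n,{k:c[k] for k in c if k!="color"})
E
```

```text
pics
{'clock': 0.0, 'joints': array([ 1.05751399e+00,  4.94163080e-01,  1.34614162e+00,  2.08643014e-05,
        1.30244110e+00, -9.55122713e-02]), 'joint_velocities': array([-5.82952771e-04, -2.23972021e-04, -5.14476104e-05, -9.77050104e-04,
        8.31172635e-04,  1.07708419e-03]), 'joint_efforts': array([ 2.07186262e-03, -8.82145786e+01, -3.83869100e+01,  1.21576859e-04,
        9.92550486e-03,  8.13751626e-06]), 'position': array([0.25340487, 0.57094665, 0.23070918]), 'eef_rot': array([ 2.07371976e-01,  9.78261995e-01, -5.47049919e-04, -1.82403507e-04]), 'wrist_force': array([-0.44029437,  0.18333503, -0.0967087 ]), 'torque': array([-0.04026555,  0.00257688,  0.02146425]), 'opening': 0.9972666063265254}
scene {'fx': 378.9447217162295, 'fy': 378.9447217162295, 'cx': 318.6959997348869, 'cy': 197.8239202682253, 'k1': -0.049921898935830454, 'R': array([[-0.6048282 ,  0.79635355,  0.00196791],
       [ 0.55109601,  0.42033711, -0.72083972],
       [-0.57487046, -0.43489968, -0.693099  ]]), 't': array([ 0.35097528, -0.27585241,  1.48285968])}
side {'fx': 508.95404559998906, 'fy': 508.95404559998906, 'cx': 322.89374508269213, 'cy': 202.65872624352366, 'k1': -0.10405039058624699, 'R': array([[ 0.70868268, -0.70535331, -0.01567046],
       [-0.54189872, -0.52996496, -0.65229052],
       [ 0.45179048,  0.47075879, -0.75780705]]), 't': array([-0.42896034,  0.36014247,  1.35167648])}
wrist {'fx': 287.040586486754, 'fy': 287.040586486754, 'cx': 325.4187604293158, 'cy': 200.69953130764995, 'k1': -0.030110106387255187, 'R': array([[ 4.06704972e-01,  9.13559407e-01, -5.24810225e-04],
       [ 8.65697459e-01, -3.85213814e-01,  3.19653292e-01],
       [ 2.91820108e-01, -1.30458910e-01, -9.47534431e-01]]), 't': array([-0.62551652, -0.0414854 ,  0.38052161])}
```

View pics/scene0.png

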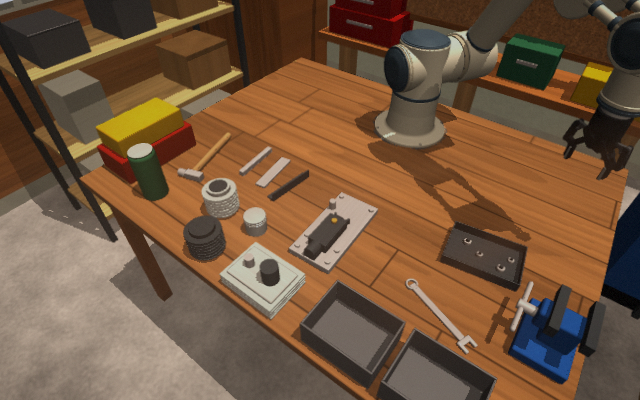

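View pics/side0.png

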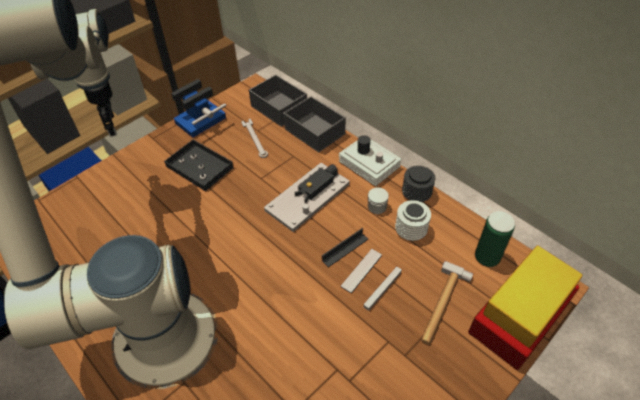

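View pics/wrist0.png

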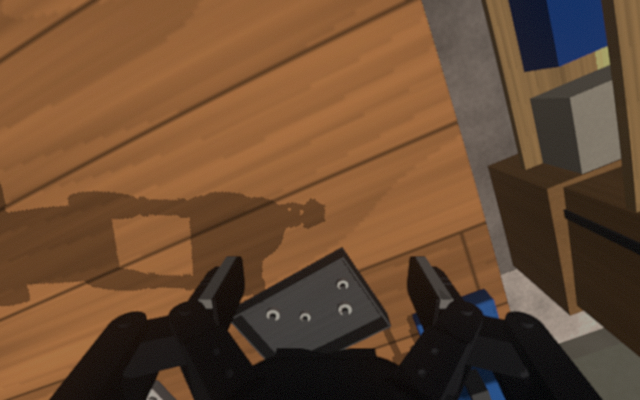

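```bash
cat > h.py <<'E'
import numpy as np, cv2
from scipy.spatial.transform import Rotation as Rot
def ray(c,px):
    d=np.array([[ (px[0]-c["cx"])/c["fx"],(px[1]-c["cy"])/c["fy"]]],float)[0]
    u=d.copy()
    for _ in range(30): u=d/(1+c["k1"]*(u@u))
    R=np.array(c["R"]);t=np.array(c["t"])
    o=-R.T@t; v=R.T@np.array([u[0],u[1],1.]); return o,v
def onz(c,px,z):
    o,v=ray(c,px); return o+v*(z-o[2])/v[2]
def tri(l):
    A=np.zeros((3,3));b=np.zeros(3)
    for c,p in l:
        o,v=ray(c,p);v/=np.linalg.norm(v);P=np.eye(3)-np.outer(v,v);A+=P;b+=P@o
    X=np.linalg.solve(A,b); return X
def proj(c,X):
    p=np.array(c["R"])@X+np.array(c["t"]); u=p[:2]/p[2]; u=u*(1+c["k1"]*(u@u))
    return np.array([c["fx"]*u[0]+c["cx"],c["fy"]*u[1]+c["cy"]])
def crop(c,x0,y0,x1,y1,s,name):
    im=c["color"][y0:y1,x0:x1,::-1]
    cv2.imwrite(name,cv2.resize(im,None,fx=s,fy=s,interpolation=cv2.INTER_CUBIC))
E
python3 - <<'E'
from plant import bot
from h import *
c=bot.capture("scene"); crop(c,230,135,390,275,5,"pics/sc1.png")
c=bot.capture("side"); crop(c,255,155,415,315,5,"pics/sd1.png")
E
python3 -c "
import cv2
i=cv2.imread('pics/sd1.png');cv2.imwrite('pics/sd1b.png',i[:600]);cv2.imwrite('pics/sd1c.png',i[300:])"
```

```text
(no output)
```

View pics/sc1.png

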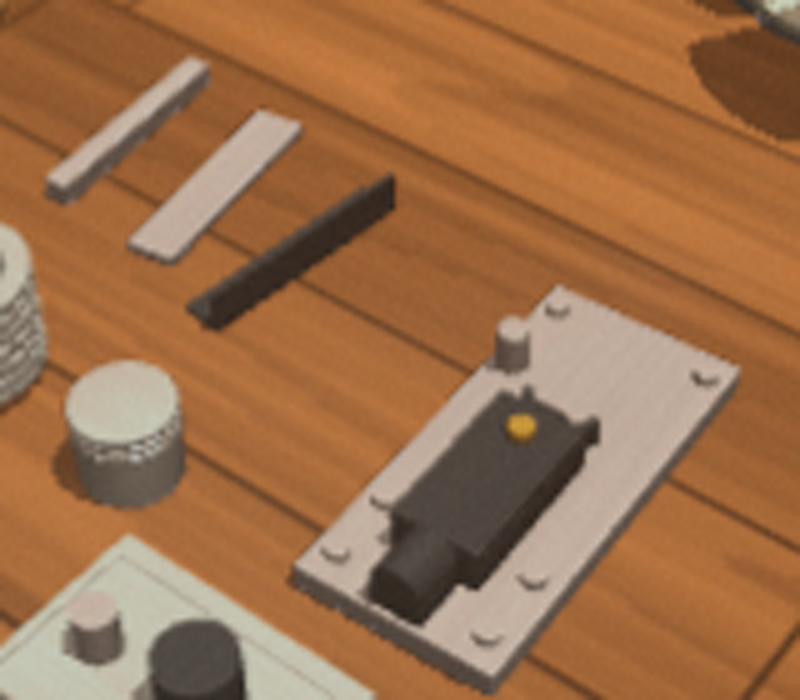

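View pics/sd1b.png

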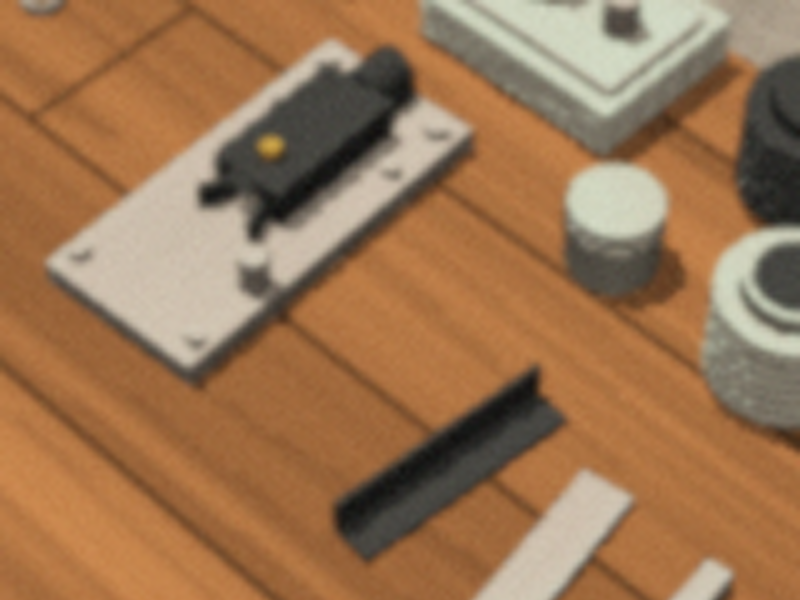

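View pics/sd1c.png

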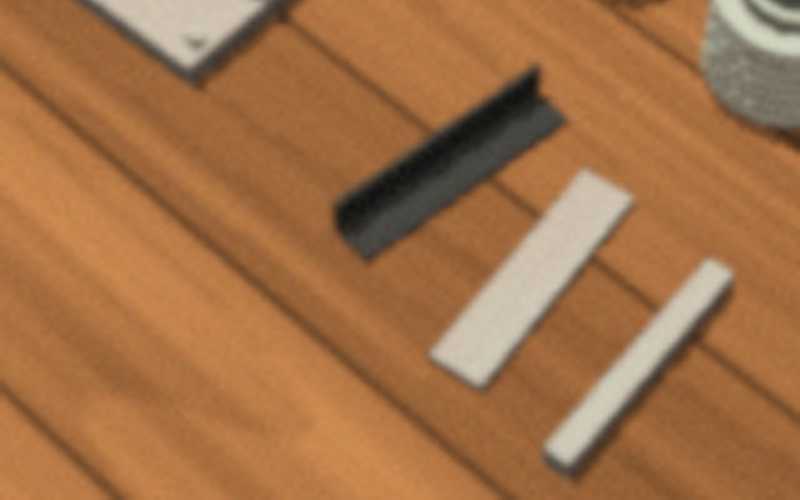

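```bash
cat > m.py <<'E'
from plant import bot
from h import *
def top(c,x0,y0,x1,y1,thr,S=6):
    im=cv2.resize(c["color"][y0:y1,x0:x1],None,fx=S,fy=S,interpolation=cv2.INTER_CUBIC)
    hsv=cv2.cvtColor(im,cv2.COLOR_RGB2HSV)
    m=((hsv[...,1]<75)&(hsv[...,2]>thr)).astype(np.uint8)*255
    m=cv2.morphologyEx(m,cv2.MORPH_CLOSE,np.ones((25,25)))
    cs,_=cv2.findContours(m,cv2.RETR_EXTERNAL,cv2.CHAIN_APPROX_NONE)
    k=max(cs,key=cv2.contourArea)[:,0,:].astype(float)
    return (k+.5)/S-.5+[x0,y0]
def rect(c,k,z):
    P=np.array([onz(c,p,z)[:2] for p in k])
    r=cv2.minAreaRect((P*1000).astype(np.float32))
    return r
if __name__=="__main__":
    s=bot.capture("scene");d=bot.capture("side")
    for n,b1,b2,z in [("bar",(236,142,274,178),(360,262,405,310),.018),("flat",(254,155,293,190),(338,245,384,294),.008),("plate",(286,190,380,275),(262,160,352,234),.020)]:
        for c,b in ((s,b1),(d,b2)):
            for thr in (125,145,160): print(n,thr,rect(c,top(c,*b,thr),z))
    for c,b in ((s,(235,140,300,195)),(d,(335,240,410,312))):
        hsv=cv2.cvtColor(c["color"],cv2.COLOR_RGB2HSV); print(c["color"][160,256] if c is s else c["color"][288,382])
    for nm,uvs,uvd in [("pin top c",(512,328),(254,252)),("brass",(521,427),(270,147))]:
        print(nm,tri([(s,[(uvs[0]+.5)/5-.5+230,(uvs[1]+.5)/5-.5+135]),(d,[(uvd[0]+.5)/5-.5+255,(uvd[1]+.5)/5-.5+155])]))
E
python3 m.py
```

```text
bar 125 ((522.2432250976562, -319.16375732421875), (160.43458557128906, 19.796573638916016), 5.588723659515381)
bar 145 ((521.6847534179688, -319.86041259765625), (159.19314575195312, 18.589075088500977), 5.65997838973999)
bar 160 ((521.21240234375, -320.38494873046875), (158.15243530273438, 17.688739776611328), 5.7101006507873535)
bar 125 ((520.771728515625, -321.5335693359375), (166.00624084472656, 21.294692993164062), 6.123147964477539)
bar 145 ((523.45654296875, -320.5867004394531), (160.59396362304688, 19.32288360595703), 5.253580570220947)
bar 160 ((523.7891845703125, -320.2504577636719), (159.8511962890625, 18.079296112060547), 5.387170314788818)
flat 125 ((527.0216064453125, -234.7367401123047), (164.38600158691406, 38.81238555908203), 7.821702003479004)
flat 145 ((525.2432861328125, -235.3719482421875), (160.4941864013672, 36.715972900390625), 8.35857105255127)
flat 160 ((524.8434448242188, -235.23739624023438), (159.61109924316406, 35.226322174072266), 8.704483985900879)
flat 125 ((524.7279052734375, -237.02317810058594), (167.23731994628906, 40.408756256103516), 9.46074104
[... 294 characters left out ...]
683594, 141.289306640625), 2.743407726287842)
plate 145 ((613.8037719726562, 79.37574005126953), (270.4787292480469, 140.30625915527344), 2.865736484527588)
plate 160 ((613.4732055664062, 79.04296875), (269.84521484375, 139.7921600341797), 2.827064275741577)
plate 125 ((614.1491088867188, 81.7690200805664), (272.4234619140625, 131.66107177734375), 2.7833144664764404)
plate 145 ((614.9562377929688, 82.42950439453125), (270.7469482421875, 130.4200897216797), 2.7833144664764404)
plate 160 ((615.4751586914062, 82.86595916748047), (269.66796875, 129.5985565185547), 2.7833139896392822)
[170 151 138]
[208 201 183]
pin top c [0.55852319 0.03069392 0.0522972 ]
brass [0.62370169 0.08379025 0.05770317]
```

```bash
cat > p.py <<'E'
from plant import bot
from h import *
import sys
def yaw(o):
    x=Rot.from_quat(o["eef_rot"]).as_matrix()[:,0]; return np.arctan2(x[1],x[0])
def plan(target,yawt,n,show=True):
    o=bot.get_obs(); p=o["position"]; a=yaw(o); d=(yawt-a+np.pi)%(2*np.pi)-np.pi
    st=(np.array(target)-p)/n; tw=-d/n
    print("clock",o["clock"],"pos",p.round(4),"yaw",np.degrees(a).round(2),"tot",(np.array(target)-p).round(4),"twist",tw.round(4))
    for k in range(n):
        ak=a+d*(k)/n
        c,s=np.cos(ak),np.sin(ak)
        # tool x=(c,s), tool y=(s,-c)?? from z down: y=z×x
        print([round(100*(st[0]*c+st[1]*s),2),round(100*(st[0]*s-st[1]*c),2),round(-100*st[2],2)],end=" ")
    print()
E
python3 - <<'E'
from p import *
o=bot.get_obs(); print(Rot.from_quat(o["eef_rot"]).as_matrix())
plan([0.488,-0.323,0.17],np.radians(185.5),26)
E
```

```text
[[-9.13971153e-01  4.05779143e-01 -1.33606628e-04]
 [ 4.05779165e-01  9.13971105e-01 -2.97659530e-04]
 [ 1.32856834e-06 -3.26267010e-04 -9.99999947e-01]]
clock 0.35 pos [0.2536 0.5712 0.2311] yaw 156.06 tot [ 0.2344 -0.8942 -0.0611] twist -0.0198
[np.float64(-2.22), np.float64(-2.78), np.float64(0.24)] [np.float64(-2.16), np.float64(-2.82), np.float64(0.24)] [np.float64(-2.11), np.float64(-2.86), np.float64(0.24)] [np.float64(-2.05), np.float64(-2.9), np.float64(0.24)] [np.float64(-1.99), np.float64(-2.94), np.float64(0.24)] [np.float64(-1.93), np.float64(-2.98), np.float64(0.24)] [np.float64(-1.88), np.float64(-3.02), np.float64(0.24)] [np.float64(-1.82), np.float64(-3.06), np.float64(0.24)] [np.float64(-1.75), np.float64(-3.09), np.float64(0.24)] [np.float64(-1.69), np.float64(-3.13), np.float64(0.24)] [np.float64(-1.63), np.float64(-3.16), np.float64(0.24)] [np.float64(-1.57), np.float64(-3.19), np.float64(0.24)] [np.float64(-1.5), np.float64(-3.22), np.float64(0.24)] [np.float64(-1.44), np.float64(-3.25), np.float64(0.24)] [np.float64(-1.38), np.float64(-3.28), np.float64(0.24)] [np.float64(-1.31), np.float64(-3.3), np.float64(0.24)] [np.float64(-1.25), np.float64(-3.33), np.float64(0.24)] [np.float64(-1.18), np.float64(-3.35), np.float64(0.24)] [np.float64(-1.11), np.float64(-3.38), np.float64(0.24)] [np.float64(-1.05), np.float64(-3.4), np.float64(0.24)] [np.float64(-0.98), np.float64(-3.42), np.float64(0.24)] [np.float64(-0.91), np.float64(-3.44), np.float64(0.24)] [np.float64(-0.84), np.float64(-3.45), np.float64(0.24)] [np.float64(-0.77), np.float64(-3.47), np.float64(0.24)] [np.float64(-0.71), np.float64(-3.48), np.float64(0.24)] [np.float64(-0.64), np.float64(-3.5), np.float64(0.24)]
```

>>> {"op": "jog_arm", "data": {
  "targets": [0.4,-2.2,-2.8,0.2,-0.02,0.4,-2.2,-2.8,0.2,-0.02,0.4,-2.1,-2.9,0.2,-0.02,0.4,-2.0,-2.9,0.2,-0.02,0.4,-2.0,-2.9,0.2,-0.02,0.4,-1.9,-3.0,0.2,-0.02,0.4,-1.9,-3.0,0.2,-0.02,0.4,-1.8,-3.1,0.2,-0.02,0.4,-1.8,-3.1,0.2,-0.02,0.4,-1.7,-3.1,0.2,-0.02],
  "grip_force": 80
}}

```text
clock: 1.18
position: [0.3441, 0.2258, 0.2114]
eef_rot: [0.108, 0.994, 0.0, 0.0]
wrist_force: [0.2, 0.2, -0.2]
opening: 0.598
```

>>> {"op": "jog_arm", "data": {
  "targets": [0.4,-1.6,-3.2,0.2,-0.02,0.4,-1.6,-3.2,0.2,-0.02,0.4,-1.5,-3.2,0.2,-0.02,0.4,-1.4,-3.2,0.2,-0.02,0.4,-1.4,-3.3,0.2,-0.02,0.4,-1.3,-3.3,0.2,-0.02,0.4,-1.2,-3.3,0.2,-0.02,0.4,-1.2,-3.3,0.2,-0.02,0.4,-1.1,-3.4,0.2,-0.02,0.4,-1.0,-3.4,0.2,-0.02]
}}

```text
clock: 2.02
position: [0.4344, -0.1175, 0.1913]
eef_rot: [0.009, 1.0, -0.0, 0.0]
wrist_force: [1.9, 0.6, -0.3]
opening: 0.598
```

```bash
python3 - <<'E'
from p import *
plan([0.488,-0.323,0.15],np.radians(185.5),8)
E
```

```text
clock 2.0167 pos [ 0.4344 -0.1175  0.1913] yaw 179.02 tot [ 0.0536 -0.2055 -0.0413] twist -0.0141
[np.float64(-0.71), np.float64(-2.56), np.float64(0.52)] [np.float64(-0.68), np.float64(-2.57), np.float64(0.52)] [np.float64(-0.64), np.float64(-2.58), np.float64(0.52)] [np.float64(-0.6), np.float64(-2.59), np.float64(0.52)] [np.float64(-0.57), np.float64(-2.59), np.float64(0.52)] [np.float64(-0.53), np.float64(-2.6), np.float64(0.52)] [np.float64(-0.49), np.float64(-2.61), np.float64(0.52)] [np.float64(-0.46), np.float64(-2.62), np.float64(0.52)]
```

>>> {"op": "jog_arm", "data": {
  "targets": [0.4,-0.7,-2.5,0.5,-0.014,0.4,-0.7,-2.5,0.5,-0.014,0.4,-0.6,-2.5,0.5,-0.014,0.4,-0.6,-2.5,0.5,-0.014,0.4,-0.6,-2.5,0.5,-0.014,0.4,-0.5,-2.5,0.5,-0.014,0.4,-0.5,-2.5,0.5,-0.014,0.4,-0.5,-2.2,0.5,-0.014,0.4,0,0,0,0,0.4,0,0,0,0]
}}

```text
clock: 2.85
position: [0.4871, -0.3117, 0.1508]
eef_rot: [-0.046, 0.999, 0.0, -0.0]
wrist_force: [0.6, -0.2, 0.3]
opening: 0.6
```

```bash
python3 - <<'E'
from p import *
plan([0.488,-0.323,0.15],np.radians(185.5),1)
w=bot.capture("wrist"); cv2.imwrite("pics/w2.png",w["color"][:,:,::-1])
s=bot.capture("scene"); crop(s,200,100,330,220,5,"pics/s2.png")
for d in (-.08,-.035,.08): 
    a=np.radians(5.5); print(proj(w,np.array([.5225+d*np.cos(a),-.32+d*np.sin(a),.018])))
E
```

```text
clock 2.85 pos [ 0.4871 -0.3117  0.1508] yaw -174.68 tot [ 0.0009 -0.0113 -0.0008] twist -0.0032
[np.float64(0.01), np.float64(-1.13), np.float64(0.08)] 
[312.30333329 143.63746522]
[313.13670141 189.09174204]
[314.99022926 286.80817798]
```

View pics/w2.png

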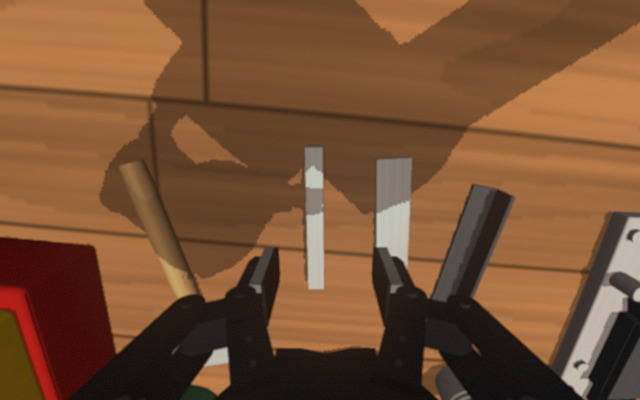

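View pics/s2.png

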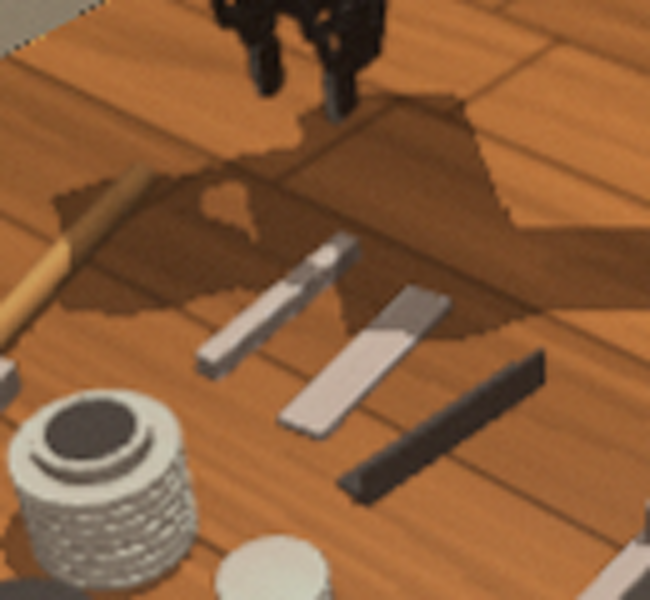

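>>> {"op": "jog_arm", "data": {
  "targets": [0.4,-0.1,-0.5,1.0,0,0.4,0,-0.6,1.6,0,0.4,0,0,2.0,0,0.4,0,0,2.0,0,0.4,0,0,2.0,0,0.4,0,0,2.0,0,0.4,0,0,1.8,0,0.4,0,0,1.4,0,0.4,0,0,0.8,0,0.4,0,0,0,0]
}}

```text
clock: 3.78
position: [0.4884, -0.3209, 0.0037]
eef_rot: [-0.047, 0.999, 0.001, -0.001]
wrist_force: [0.1, 1.4, -0.3]
opening: 0.593
```

```bash
python3 - <<'E'
from p import *
plan([0.489,-0.3228,0.002],np.radians(185.4),1)
w=bot.capture("wrist"); cv2.imwrite("pics/w3.png",w["color"][:,:,::-1])
E
```

```text
clock 3.7833 pos [ 0.4884 -0.3209  0.0037] yaw -174.58 tot [ 0.0006 -0.0019 -0.0017] twist 0.0004
[np.float64(-0.04), np.float64(-0.2), np.float64(0.17)]
```

View pics/w3.png

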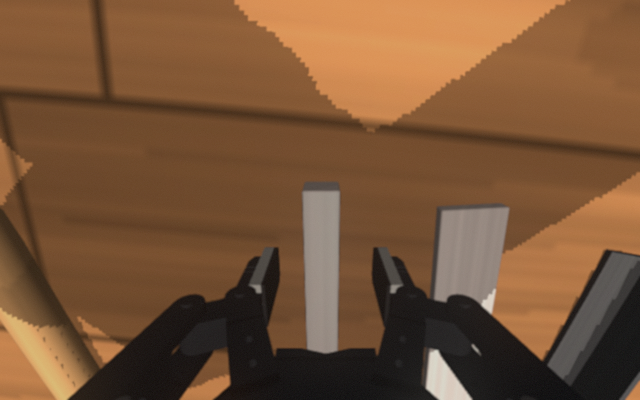

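>>> {"op": "jog_arm", "data": {
  "targets": [0.4,0,-0.2,0.1,0,0.4,0,0,0,0,0.7,0,0,0,0,1,0,0,0,0,1,0,0,0,0,1,0,0,0,0,1,0,0,0,0,1,0,0,0,0,1,0,0,0,0,1,0,0,0,0],
  "grip_force": 90
}}

```text
clock: 4.67
position: [0.4896, -0.324, 0.0051]
eef_rot: [-0.047, 0.999, -0.0, 0.0]
wrist_force: [-2.2, 0.8, 11.5]
opening: 0.18
```

```bash
python3 - <<'E'
from p import *
plan([0.489,-0.3228,0.08],np.radians(185.4),1)
w=bot.capture("wrist"); cv2.imwrite("pics/w4.png",w["color"][:,:,::-1])
print(bot.get_obs()["wrist_force"],bot.get_obs()["torque"],bot.get_obs()["opening"])
E
```

```text
clock 4.6667 pos [ 0.4896 -0.324   0.0051] yaw -174.59 tot [-0.0006  0.0012  0.0749] twist 0.0001
[np.float64(0.04), np.float64(0.12), np.float64(-7.49)] 
[-2.39003909  0.25274451 11.19004383] [0.23544758 0.33885587 0.1896917 ] 0.18135996347760291
```

View pics/w4.png

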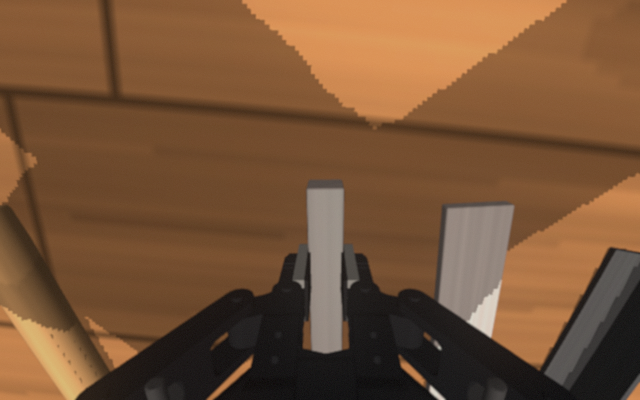

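>>> {"op": "jog_arm", "data": {
  "targets": [0.6,0,0,0,0,0.6,0,0,-0.3,0,0.6,0,0,-0.35,0,0.8,0,0,0,0,1,0,0,0,0,1,0,0,0,0,1,0,0,0,0,1,0,0,0,0,1,0,0,0,0,1,0,0,0,0],
  "grip_force": 90
}}

```text
clock: 5.55
position: [0.4897, -0.324, 0.0116]
eef_rot: [-0.047, 0.999, -0.0, 0.0]
wrist_force: [-2.7, 1.5, 15.7]
opening: 0.172
```

>>> {"op": "jog_arm", "data": {
  "targets": [1,0,0,0,0,1,0,0,-0.4,0,1,0,0,-0.8,0,1,0,0,-1.2,0,1,0,0,-1.6,0,1,0,0,-1.8,0,1,0,0,-1.6,0,1,0,0,-1.2,0,1,0,0,-0.6,0,1,0,0,0,0]
}}

```text
clock: 6.38
position: [0.49, -0.3243, 0.1046]
eef_rot: [-0.047, 0.999, -0.001, 0.001]
wrist_force: [0.7, -0.4, -2.8]
opening: 0.172
```

```bash
python3 - <<'E'
from p import *
w=bot.capture("wrist"); cv2.imwrite("pics/w5.png",w["color"][:,:,::-1])
s=bot.capture("side"); crop(s,320,200,450,320,5,"pics/d5.png")
print(bot.get_obs()["wrist_force"],bot.get_obs()["torque"],bot.get_obs()["opening"])
E
```

```text
[-0.46356822  0.71815061 -3.44632382] [-0.03762887  0.12911159 -0.0198811 ] 0.16803060942038256
```

View pics/w5.png

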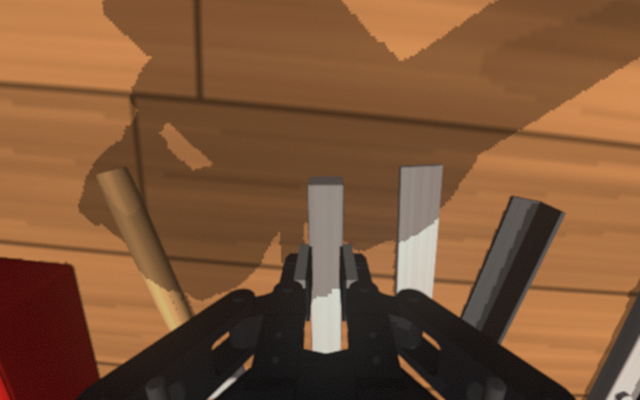

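View pics/d5.png

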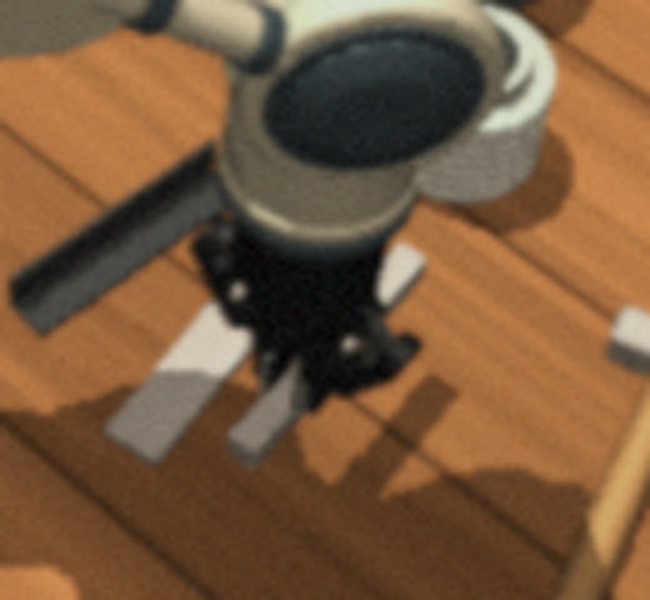

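```bash
python3 - <<'E'
from p import *
w=bot.capture("wrist");s=bot.capture("scene");d=bot.capture("side")
X=onz(w,(326,184),.111); print("rear",X); o=bot.get_obs(); T=Rot.from_quat(o["eef_rot"]).as_matrix(); print("in tool",T.T@(X-o["position"]), o["position"])
crop(s,300,190,390,275,8,"pics/s6.png"); crop(d,262,158,352,233,8,"pics/d6.png")
a=np.radians(2.8); plan([.5995-.16*np.cos(a),.0822-.16*np.sin(a),.115],np.radians(182.8),14)
E
```

```text
rear [ 0.44495686 -0.32706215  0.111     ]
in tool [ 0.04417899  0.00063213 -0.00894867] [ 0.48898972 -0.32352937  0.10200621]
clock 6.6333 pos [ 0.489  -0.3235  0.102 ] yaw -174.6 tot [-0.0493  0.3979  0.013 ] twist 0.0032
[np.float64(0.08), np.float64(2.86), np.float64(-0.09)] [np.float64(0.09), np.float64(2.86), np.float64(-0.09)] [np.float64(0.1), np.float64(2.86), np.float64(-0.09)] [np.float64(0.11), np.float64(2.86), np.float64(-0.09)] [np.float64(0.12), np.float64(2.86), np.float64(-0.09)] [np.float64(0.13), np.float64(2.86), np.float64(-0.09)] [np.float64(0.14), np.float64(2.86), np.float64(-0.09)] [np.float64(0.15), np.float64(2.86), np.float64(-0.09)] [np.float64(0.16), np.float64(2.86), np.float64(-0.09)] [np.float64(0.17), np.float64(2.86), np.float64(-0.09)] [np.float64(0.18), np.float64(2.86), np.float64(-0.09)] [np.float64(0.19), np.float64(2.86), np.float64(-0.09)] [np.float64(0.19), np.float64(2.86), np.float64(-0.09)] [np.float64(0.2), np.float64(2.86), np.float64(-0.09)]
```

View pics/s6.png

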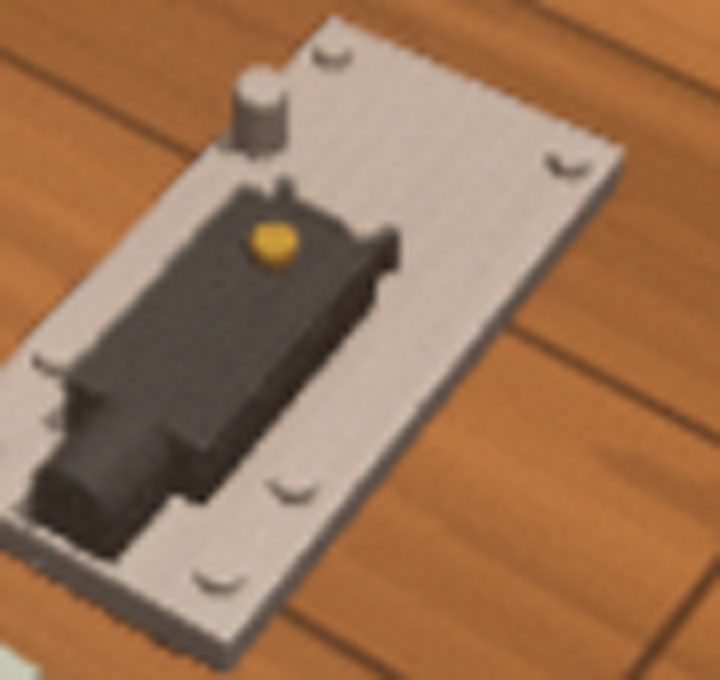

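View pics/d6.png

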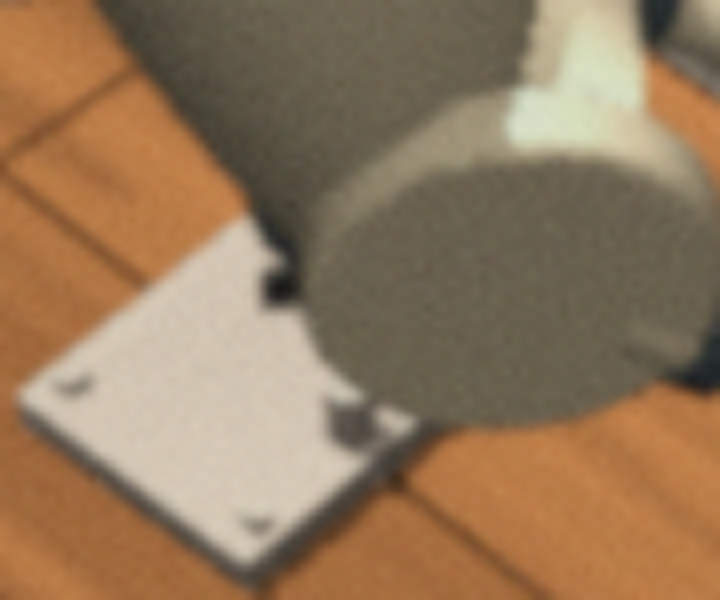

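```bash
python3 - <<'E'
from p import *
s=bot.capture("scene")
f=lambda u,v,z=.02: onz(s,((u+.5)/8-.5+300,(v+.5)/8-.5+190),z)[:2]*1000
A,B,C=f(625,150),f(335,14),f(231,641)
print(A,B,C,np.linalg.norm(A-B),np.linalg.norm(A-C),np.degrees(np.arctan2(*(C-A)[::-1])),np.degrees(np.arctan2(*(A-B)[::-1])))
ctr=(B+C)/2; print("centre",ctr)
print("pin",f(262,85,.05),"brass",f(275,240,.056))
E
```

```text
[475.3065974  142.15828825] [479.70908488  13.07017537] [743.74799617 155.58899614] 129.1631634199254 268.7771725622912 2.8642442968644923 91.9532877036901
centre [611.72854053  84.32958575]
pin [554.95261058  30.9790572 ] brass [619.91824914  83.08226162]
```

>>> {"op": "jog_arm", "data": {
  "targets": [1,0.1,1.0,-0.3,0.003,1,0.1,2.0,-0.3,0.003,1,0.1,2.9,-0.3,0.003,1,0.1,2.9,-0.2,0.003,1,0.1,2.9,-0.1,0.003,1,0.1,2.9,-0.1,0.003,1,0.1,2.9,0,0.003,1,0.1,2.9,0,0.003,1,0.1,2.9,0,0.003,1,0.1,2.9,0,0.003]
}}

```text
clock: 7.52
position: [0.4578, -0.0618, 0.1157]
eef_rot: [-0.032, 0.999, 0.0, -0.0]
wrist_force: [0.4, -0.4, -2.8]
opening: 0.173
```

```bash
python3 - <<'E'
from p import *
plan([.4386,.0744,.115],np.radians(182.8),6)
E
```

```text
clock 7.5167 pos [ 0.4578 -0.0618  0.1157] yaw -176.34 tot [-0.0192  0.1362 -0.0007] twist 0.0025
[np.float64(0.17), np.float64(2.29), np.float64(0.01)] [np.float64(0.18), np.float64(2.28), np.float64(0.01)] [np.float64(0.19), np.float64(2.28), np.float64(0.01)] [np.float64(0.19), np.float64(2.28), np.float64(0.01)] [np.float64(0.2), np.float64(2.28), np.float64(0.01)] [np.float64(0.2), np.float64(2.28), np.float64(0.01)]
```

>>> {"op": "jog_arm", "data": {
  "targets": [1,0.2,2.7,0,0.003,1,0.2,2.7,0,0.003,1,0.2,2.6,0,0.003,1,0.2,2.4,0,0.003,1,0.2,2.0,0,0.003,1,0.2,1.0,0,0,1,0,0.2,0,0,1,0,0,0,0,1,0,0,0,0,1,0,0,0,0]
}}

```text
clock: 8.35
position: [0.439, 0.0708, 0.1158]
eef_rot: [-0.024, 1.0, -0.0, 0.0]
wrist_force: [0.3, -0.4, -4.5]
opening: 0.167
```

```bash
python3 - <<'E'
from p import *
plan([.4386,.0744,.0326],np.radians(182.8),1)
w=bot.capture("wrist"); cv2.imwrite("pics/w7.png",w["color"][:,:,::-1])
s=bot.capture("scene"); crop(s,300,160,400,255,6,"pics/s7.png")
d=bot.capture("side"); crop(d,240,130,360,240,5,"pics/d7.png")
plan([.4386,.0744,.0326],np.radians(182.8),1)
E
```

```text
clock 8.35 pos [0.439  0.0708 0.1158] yaw -177.23 tot [-0.0004  0.0036 -0.0832] twist -0.0006
[np.float64(0.02), np.float64(0.36), np.float64(8.32)] 
clock 8.5 pos [0.439  0.071  0.1158] yaw -177.24 tot [-0.0004  0.0034 -0.0832] twist -0.0007
[np.float64(0.02), np.float64(0.34), np.float64(8.32)]
```

View pics/w7.png

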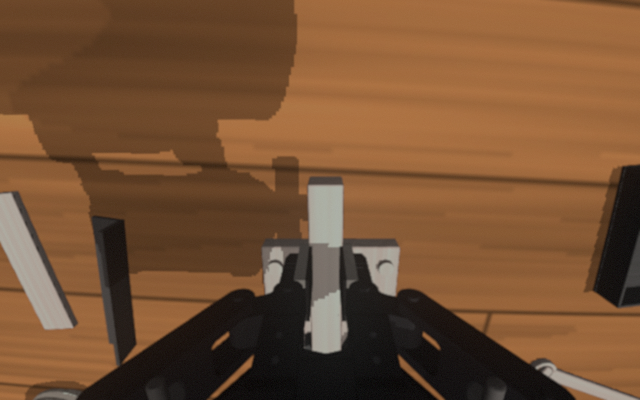

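View pics/s7.png

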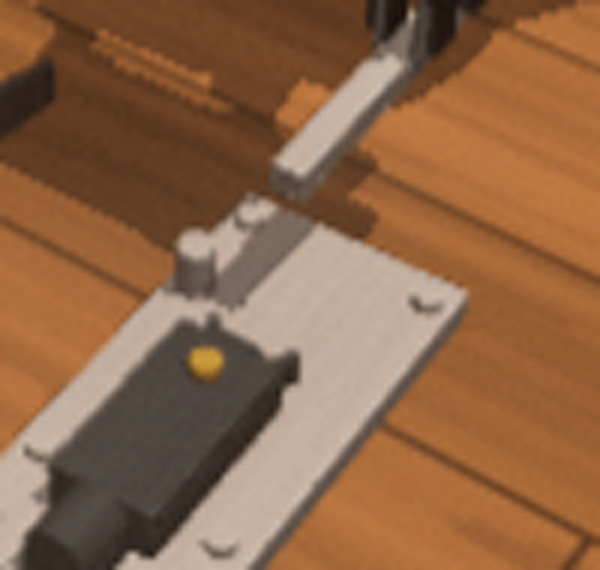

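View pics/d7.png

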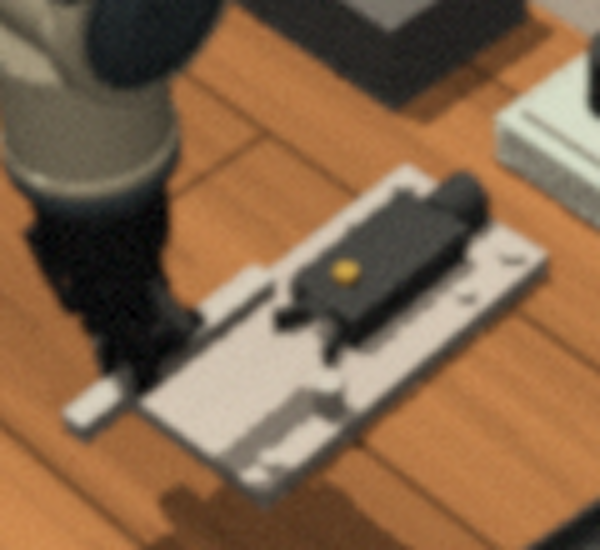

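```bash
python3 - <<'E'
from p import *
w=bot.capture("wrist");o=bot.get_obs();T=Rot.from_quat(o["eef_rot"]).as_matrix()
def tl(px,z): X=onz(w,px,z); return X.round(4),((T.T@(X-o["position"]))*1000).round(1)
for p in [(262,240),(399,239)]: print("plate",tl(p,.02))
for p in [(308.5,184),(343,184)]: print("bar",tl(p,o["position"][2]+.0064))
a=np.radians(2.8);O=np.array([.5984,.0826]);
for y in(-.065,.065):print(proj(w,np.array([O[0]-.12*np.cos(a)-y*np.sin(a),O[1]-.12*np.sin(a)+y*np.cos(a),.02])))
crop(w,230,160,430,300,4,"pics/w8.png")
E
```

```text
plate (array([0.4791, 0.015 , 0.02  ]), array([-37.4, -58. ,  95.8]))
plate (array([0.4722, 0.141 , 0.02  ]), array([-36.6,  68.2,  95.7]))
bar (array([0.3955, 0.0612, 0.1222]), array([43.9, -7.8, -6.4]))
bar (array([0.3947, 0.0781, 0.1222]), array([43.9,  9.2, -6.4]))
[258.66966901 242.38183119]
[399.30082424 242.12133066]
```

View pics/w8.png

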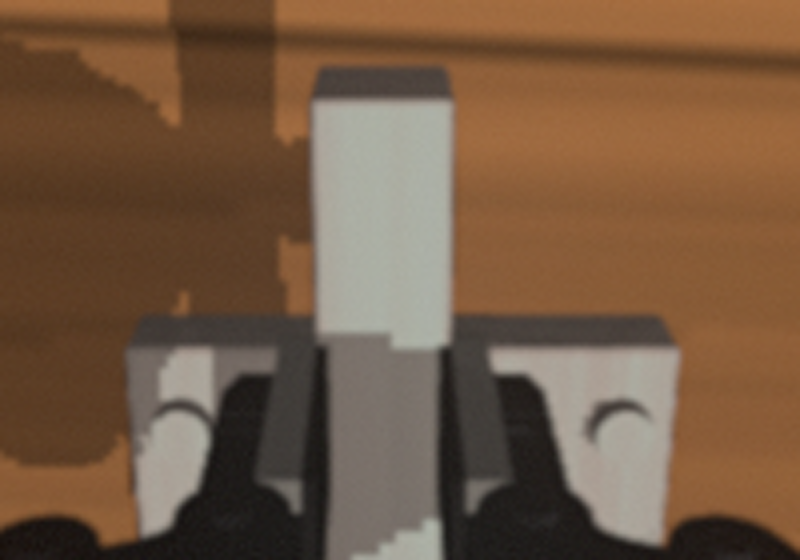

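>>> {"op": "jog_arm", "data": {
  "targets": [1,0,0.2,0.5,0,1,0,0.2,1.0,0,1,0,0,1.4,0,1,0,0,1.4,0,1,0,0,1.4,0,1,0,0,1.2,0,1,0,0,0.8,0,1,0,0,0.4,0,1,0,0,0,0,1,0,0,0,0]
}}

```text
clock: 9.38
position: [0.4387, 0.0756, 0.0349]
eef_rot: [-0.025, 1.0, -0.0, -0.0]
wrist_force: [1.0, -0.5, -2.3]
opening: 0.17
```

```bash
python3 - <<'E'
from p import *
plan([.439,.075,.0326],np.radians(182.8),1)
s=bot.capture("scene"); crop(s,300,160,400,255,6,"pics/s9.png")
d=bot.capture("side"); crop(d,250,155,350,235,7,"pics/d9.png")
print(bot.get_obs()["wrist_force"])
E
```

```text
clock 9.3833 pos [0.4387 0.0756 0.0349] yaw -177.18 tot [ 0.0003 -0.0006 -0.0023] twist 0.0003
[np.float64(-0.03), np.float64(-0.06), np.float64(0.23)] 
[-0.28782182  0.0202754  -2.9424501 ]
```

View pics/s9.png

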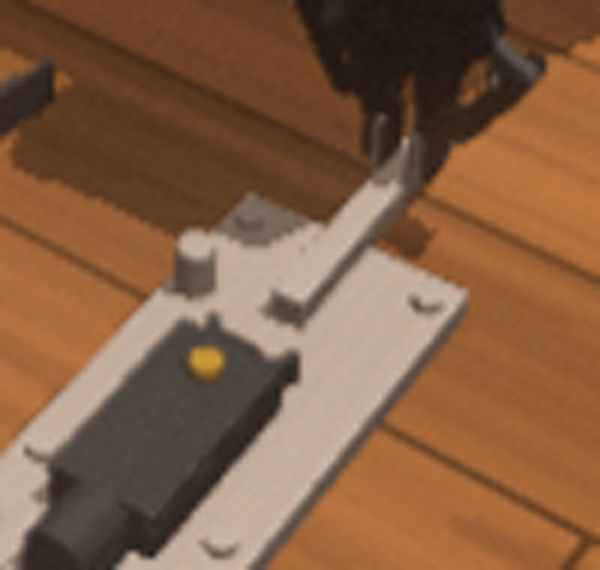

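View pics/d9.png

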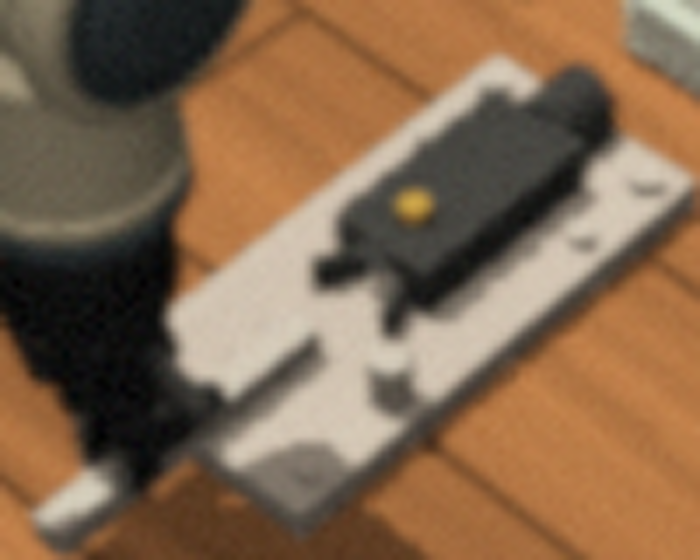

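>>> {"op": "jog_arm", "data": {
  "targets": [1,0,-0.05,0.1,0,1,-0.2,0,0.1,0,1,-0.4,0,0,0,1,-0.6,0,0,0,1,-0.6,0,0,0,1,-0.6,0,0,0,1,-0.4,0,0,0,1,-0.2,0,0,0,1,0,0,0,0,1,0,0,0,0]
}}

```text
clock: 10.32
position: [0.4685, 0.0766, 0.0327]
eef_rot: [-0.025, 1.0, -0.0, -0.0]
wrist_force: [0.1, 0.9, -3.0]
opening: 0.171
```

```bash
python3 - <<'E'
from p import *
s=bot.capture("scene"); crop(s,310,180,380,240,10,"pics/s10.png")
d=bot.capture("side"); crop(d,270,160,340,220,10,"pics/d10.png")
o=bot.get_obs();print(o["wrist_force"],o["torque"],o["position"],np.degrees(yaw(o)))
E
```

```text
[-0.36642152  0.54026955 -3.03879337] [0.00029628 0.0318828  0.02000088] [0.46827908 0.07656866 0.03276067] -177.18155362270522
```

View pics/s10.png

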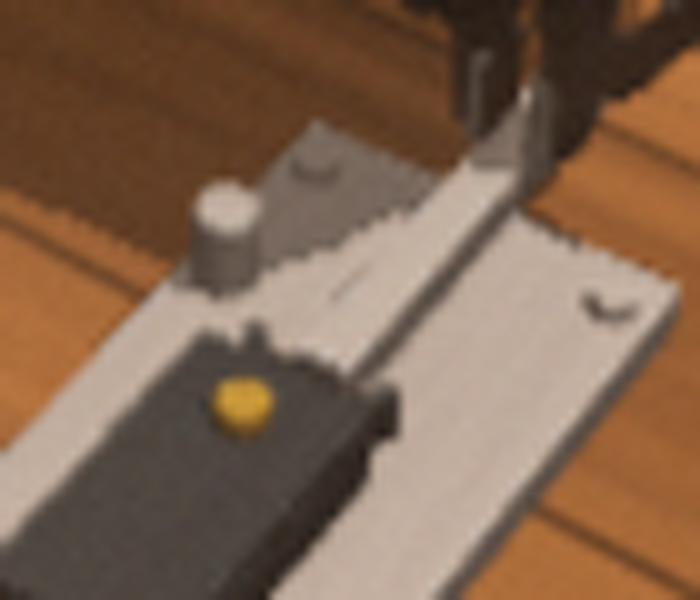

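View pics/d10.png

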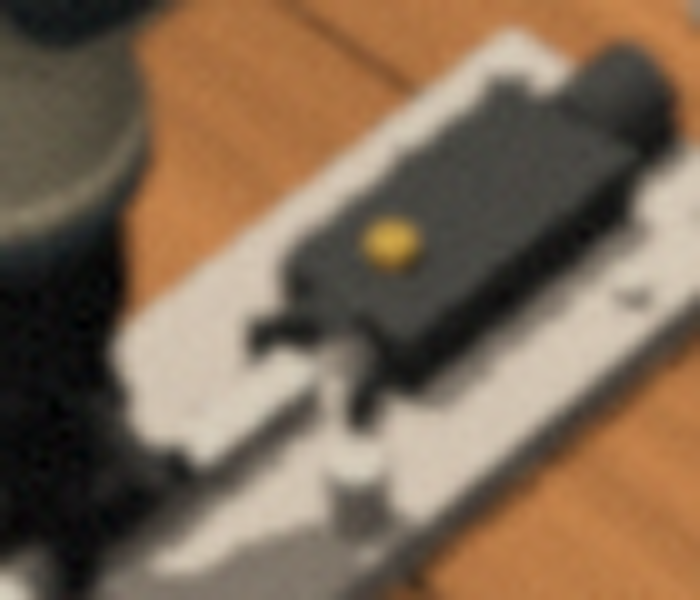

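```bash
python3 - <<'E'
from p import *
s=bot.capture("scene");d=bot.capture("side")
zt=.020+.001+.018
a=np.radians(2.8)
def loc(c,uv,off,ctr,z=zt):
    X=onz(c,((uv[0]+.5)/10-.5+off[0],(uv[1]+.5)/10-.5+off[1]),z)[:2]*1000-ctr
    return (np.array([X[0]*np.cos(a)+X[1]*np.sin(a)+15,-X[0]*np.sin(a)+X[1]*np.cos(a)])).round(1)
for uv in [(312,384),(260,420),(205,462)]: print("side right edge (y-)",loc(d,uv,(270,160),[615,82.4]))
for uv in [(352,375),(430,290),(510,206)]: print("scene y+ edge",loc(s,uv,(310,180),[611.7,84.3]))
print("cheeks side", loc(d,(252,345),(270,160),[615,82.4],.038),loc(d,(362,400),(270,160),[615,82.4],.038))
big=cv2.resize(d["color"][185:215,280:320,::-1],None,fx=20,fy=20,interpolation=cv2.INTER_CUBIC);cv2.imwrite("pics/d11.png",big)
E
```

```text
side right edge (y-) [-23.9 -10.4]
side right edge (y-) [-45.6  -8.6]
side right edge (y-) [-69.6  -7.9]
scene y+ edge [-16.1  10.4]
scene y+ edge [-58.1  11.4]
scene y+ edge [-101.9   13.1]
cheeks side [-24.1  16.1] [-17.6 -26.3]
```

View pics/d11.png

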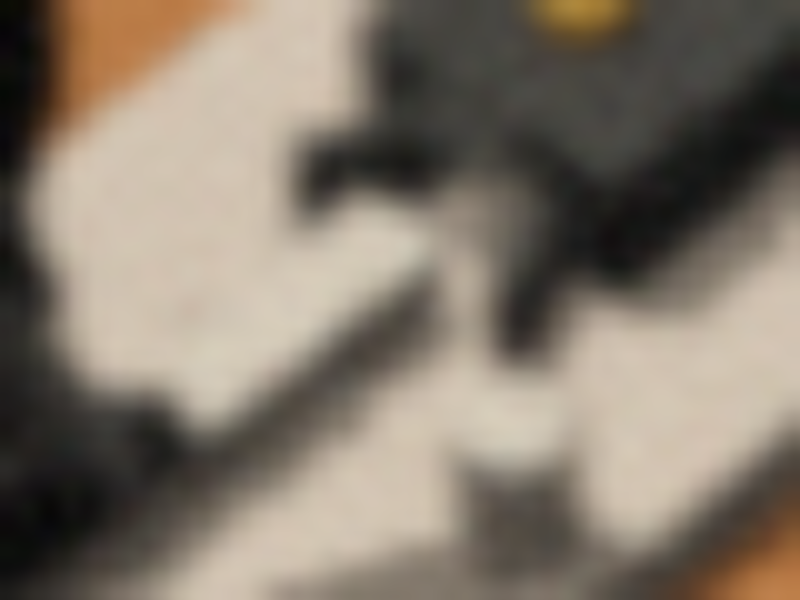

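>>> {"op": "jog_arm", "data": {
  "targets": [1,-0.1,0,0,0,1,-0.2,0,0,0,1,-0.3,0,0,0,1,-0.3,0,0,0,1,-0.3,0,0,0,1,-0.3,0,0,0,1,-0.2,0,0,0,1,-0.1,0,0,0,1,0,0,0,0,1,0,0,0,0]
}}

```text
clock: 11.35
position: [0.4865, 0.0775, 0.0327]
eef_rot: [-0.025, 1.0, 0.0, -0.0]
wrist_force: [0.5, 0.7, -2.1]
opening: 0.173
```

```bash
cat > st.py <<'E'
from p import *
o=bot.get_obs(); a=yaw(o)+np.pi; f=o["wrist_force"]
print("t",round(o["clock"],2),"pos",(o["position"]*1000).round(1),"yaw",np.degrees(a).round(2)%360,"Faxial",round(f[0]*np.cos(a)+f[1]*np.sin(a),1),"Flat",round(-f[0]*np.sin(a)+f[1]*np.cos(a),1),"Fz",f[2].round(1),"T",o["torque"].round(2))
E
python3 st.py
```

```text
t 11.35 pos [486.5  77.5  32.7] yaw 2.82 Faxial 0.5 Flat 0.7 Fz -2.1 T [ 0.01  0.08 -0.03]
```

>>> {"op": "jog_arm", "data": {
  "targets": [1,-0.1,0,0,0,1,-0.2,0,0,0,1,-0.2,0,0,0,1,-0.2,0,0,0,1,-0.2,0,0,0,1,-0.2,0,0,0,1,-0.2,0,0,0,1,-0.1,0,0,0,1,0,0,0,0,1,0,0,0,0]
}}

```text
clock: 12.18
position: [0.5006, 0.0782, 0.0328]
eef_rot: [-0.025, 1.0, -0.0, 0.0]
wrist_force: [0.6, -0.4, -2.9]
opening: 0.168
```

```bash
python3 st.py
```

```text
t 12.18 pos [500.6  78.2  32.8] yaw 2.82 Faxial 0.6 Flat -0.4 Fz -2.9 T [-0.    0.01 -0.01]
```

>>> {"op": "jog_arm", "data": {
  "targets": [1,-0.1,0,0,0,1,-0.15,0,0,0,1,-0.15,0,0,0,1,-0.15,0,0,0,1,-0.15,0,0,0,1,-0.15,0,0,0,1,-0.15,0,0,0,1,-0.1,0,0,0,1,0,0,0,0,1,0,0,0,0]
}}

```text
clock: 13.02
position: [0.5114, 0.0787, 0.0327]
eef_rot: [-0.025, 1.0, -0.0, -0.0]
wrist_force: [-3.2, -0.0, -2.5]
opening: 0.172
```

```bash
python3 st.py
```

```text
t 13.02 pos [511.4  78.7  32.7] yaw 2.82 Faxial -3.2 Flat 0.1 Fz -2.5 T [-0.01  0.67  0.05]
```

>>> {"op": "jog_arm", "data": {
  "targets": [1,-0.05,0,0,0,1,-0.05,0,0,0,1,-0.05,0,0,0,1,0,0,0,0,1,0,0,0,0,1,0,0,0,0,1,0,0,0,0,1,0,0,0,0,1,0,0,0,0,1,0,0,0,0]
}}

```text
clock: 13.85
position: [0.5132, 0.0788, 0.0328]
eef_rot: [-0.025, 1.0, -0.0, 0.0]
wrist_force: [-1.7, -0.6, -2.5]
opening: 0.167
```

>>> {"op": "jog_arm", "data": {
  "targets": [1,-0.05,0,0,0,1,-0.05,0,0,0,1,-0.05,0,0,0,1,0,0,0,0,1,0,0,0,0,1,0,0,0,0,1,0,0,0,0,1,0,0,0,0,1,0,0,0,0,1,0,0,0,0]
}}

```text
clock: 14.68
position: [0.5146, 0.0788, 0.0328]
eef_rot: [-0.025, 1.0, 0.0, 0.0]
wrist_force: [-3.6, 0.1, -3.2]
opening: 0.167
```

>>> {"op": "jog_arm", "data": {
  "targets": [1,-0.05,0,0,0,1,-0.05,0,0,0,1,-0.05,0,0,0,1,0,0,0,0,1,0,0,0,0,1,0,0,0,0,1,0,0,0,0,1,0,0,0,0,1,0,0,0,0,1,0,0,0,0]
}}

```text
clock: 15.52
position: [0.5162, 0.0789, 0.0328]
eef_rot: [-0.025, 1.0, -0.0, 0.0]
wrist_force: [-1.4, 0.6, -3.9]
opening: 0.168
```

>>> {"op": "jog_arm", "data": {
  "targets": [1,-0.05,0,0,0,1,-0.05,0,0,0,1,-0.05,0,0,0,1,0,0,0,0,1,0,0,0,0,1,0,0,0,0,1,0,0,0,0,1,0,0,0,0,1,0,0,0,0,1,0,0,0,0]
}}

```text
clock: 16.35
position: [0.5176, 0.079, 0.0328]
eef_rot: [-0.025, 1.0, -0.0, 0.0]
wrist_force: [-2.4, -0.8, -3.0]
opening: 0.169
```

>>> {"op": "jog_arm", "data": {
  "targets": [1,-0.05,0,0,0,1,-0.05,0,0,0,1,-0.05,0,0,0,1,0,0,0,0,1,0,0,0,0,1,0,0,0,0,1,0,0,0,0,1,0,0,0,0,1,0,0,0,0,1,0,0,0,0]
}}

```text
clock: 17.18
position: [0.5192, 0.0791, 0.0328]
eef_rot: [-0.025, 1.0, -0.0, 0.0]
wrist_force: [-1.9, 0.4, -2.5]
opening: 0.175
```

>>> {"op": "jog_arm", "data": {
  "targets": [1,-0.05,0,0,0,1,-0.05,0,0,0,1,-0.05,0,0,0,1,0,0,0,0,1,0,0,0,0,1,0,0,0,0,1,0,0,0,0,1,0,0,0,0,1,0,0,0,0,1,0,0,0,0]
}}

```text
clock: 18.02
position: [0.5206, 0.0791, 0.0328]
eef_rot: [-0.025, 1.0, 0.0, 0.0]
wrist_force: [-3.0, 0.1, -3.5]
opening: 0.175
```

>>> {"op": "jog_arm", "data": {
  "targets": [1,-0.05,0,0,0,1,-0.05,0,0,0,1,-0.05,0,0,0,1,0,0,0,0,1,0,0,0,0,1,0,0,0,0,1,0,0,0,0,1,0,0,0,0,1,0,0,0,0,1,0,0,0,0]
}}

```text
clock: 18.85
position: [0.5221, 0.0792, 0.0328]
eef_rot: [-0.025, 1.0, 0.0, 0.0]
wrist_force: [-2.2, -0.0, -2.8]
opening: 0.17
```

>>> {"op": "jog_arm", "data": {
  "targets": [1,-0.05,0,0,0,1,-0.05,0,0,0,1,-0.05,0,0,0,1,0,0,0,0,1,0,0,0,0,1,0,0,0,0,1,0,0,0,0,1,0,0,0,0,1,0,0,0,0,1,0,0,0,0]
}}

```text
clock: 19.68
position: [0.5232, 0.0793, 0.0327]
eef_rot: [-0.025, 1.0, -0.0, -0.0]
wrist_force: [-5.1, -0.0, -3.4]
opening: 0.169
```

>>> {"op": "jog_arm", "data": {
  "targets": [1,-0.05,0,0,0,1,0,0,0,0,1,0,0,0,0,1,0,0,0,0,1,0,0,0,0,1,0,0,0,0,1,0,0,0,0,1,0,0,0,0,1,0,0,0,0,1,0,0,0,0]
}}

```text
clock: 20.52
position: [0.5232, 0.0793, 0.0326]
eef_rot: [-0.025, 1.0, -0.0, -0.001]
wrist_force: [-6.9, -0.2, -2.5]
opening: 0.172
```

Position stopped while force rises: contact. A little more.

>>> {"op": "jog_arm", "data": {
  "targets": [1,-0.05,0,0,0,1,0,0,0,0,1,0,0,0,0,1,0,0,0,0,1,0,0,0,0,1,0,0,0,0,1,0,0,0,0,1,0,0,0,0,1,0,0,0,0,1,0,0,0,0]
}}

```text
clock: 21.35
position: [0.5232, 0.0793, 0.0325]
eef_rot: [-0.025, 1.0, -0.0, -0.001]
wrist_force: [-8.5, -0.7, -1.9]
opening: 0.173
```

```bash
python3 st.py
```

```text
t 21.35 pos [523.2  79.3  32.5] yaw 2.82 Faxial -8.6 Flat -0.2 Fz -1.9 T [-0.08  1.5   0.01]
```

>>> {"op": "jog_arm", "data": {
  "targets": [1,-0.05,0,0,0,1,-0.04,0,0,0,1,0,0,0,0,1,0,0,0,0,1,0,0,0,0,1,0,0,0,0,1,0,0,0,0,1,0,0,0,0,1,0,0,0,0,1,0,0,0,0]
}}

```text
clock: 22.18
position: [0.5233, 0.0793, 0.0323]
eef_rot: [-0.025, 1.0, -0.0, -0.002]
wrist_force: [-11.8, 0.1, -1.9]
opening: 0.174
```

```bash
python3 st.py
```

```text
t 22.18 pos [523.3  79.3  32.3] yaw 2.82 Faxial -11.8 Flat 0.7 Fz -1.9 T [-0.12  1.99 -0.  ]
```

>>> {"op": "jog_arm", "data": {
  "targets": [1,0,0,0.05,0,1,0,0,0.05,0,1,0,0,0.05,0,1,0,0,0,0,1,0,0,0,0,1,0,0,0,0,1,0,0,0,0,1,0,0,0,0,1,0,0,0,0,1,0,0,0,0]
}}

```text
clock: 23.02
position: [0.5232, 0.0793, 0.0316]
eef_rot: [-0.025, 1.0, -0.0, -0.002]
wrist_force: [-16.7, -1.2, 18.6]
opening: 0.169
```

```bash
python3 st.py
```

```text
t 23.02 pos [523.2  79.3  31.6] yaw 2.83 Faxial -16.7 Flat -0.3 Fz 18.6 T [-0.19  2.92 -0.03]
```

>>> {"op": "jog_arm", "data": {
  "targets": [1,0.05,0,-0.05,0,1,0.05,0,-0.04,0,1,0,0,0,0,1,0,0,0,0,1,0,0,0,0,1,0,0,0,0,1,0,0,0,0,1,0,0,0,0,1,0,0,0,0,1,0,0,0,0]
}}

```text
clock: 23.85
position: [0.5232, 0.0793, 0.0319]
eef_rot: [-0.025, 1.0, -0.0, -0.001]
wrist_force: [-9.2, 0.1, -1.2]
opening: 0.17
```

```bash
python3 st.py
```

```text
t 23.85 pos [523.2  79.3  31.9] yaw 2.82 Faxial -9.1 Flat 0.5 Fz -1.2 T [-0.01  1.46 -0.  ]
```

>>> {"op": "jog_arm", "data": {
  "targets": [0.75,0,0,0,0,0.7,0,0,0,0,0.6,0,0,0,0,0.6,0,0,0,0,0.6,0,0,0,0,0.6,0,0,0,0,0.6,0,0,0,0,0.6,0,0,0,0,0.6,0,0,0,0,0.6,0,0,0,0]
}}

```text
clock: 24.68
position: [0.5245, 0.0793, 0.0322]
eef_rot: [-0.025, 1.0, -0.0, 0.0]
wrist_force: [-0.2, -0.1, 0.3]
opening: 0.402
```

```bash
python3 - <<'E'
import runpy; runpy.run_path("st.py")
from p import *
w=bot.capture("wrist"); crop(w,230,150,430,300,4,"pics/w12.png")
E
```

```text
t 24.68 pos [524.5  79.3  32.2] yaw 2.82 Faxial -0.2 Flat -0.1 Fz 0.3 T [-0.04  0.05  0.01]
```

View pics/w12.png

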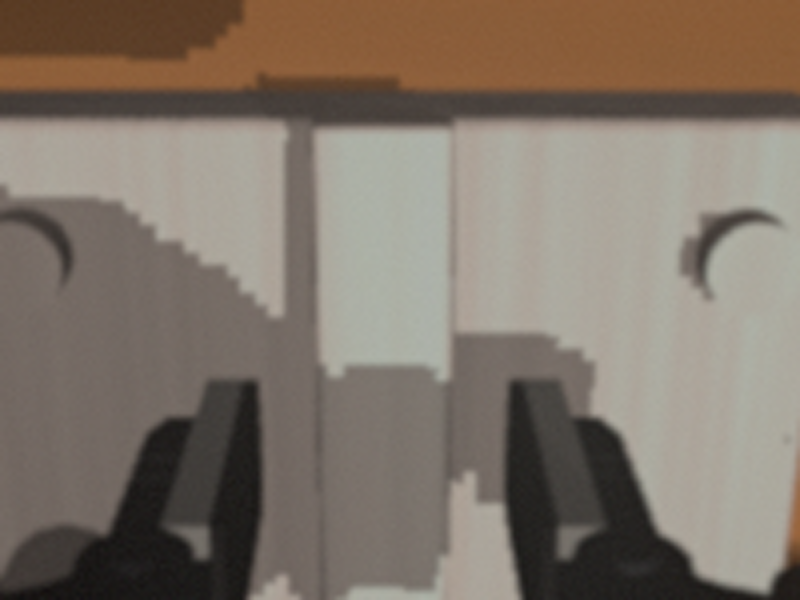

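>>> {"op": "jog_arm", "data": {
  "targets": [0.6,0,0,-0.3,0,0.6,0,0,-0.8,0,0.6,0,0,-1.2,0,0.6,0,0,-1.6,0,0.6,0,0,-1.8,0,0.6,0,0,-1.8,0,0.6,0,0,-1.6,0,0.6,0,0,-1.2,0,0.6,0,0,-0.6,0,0.6,0,0,0,0]
}}

```text
clock: 25.57
position: [0.5251, 0.0794, 0.1428]
eef_rot: [-0.025, 1.0, 0.0, 0.001]
wrist_force: [1.2, 0.7, 0.6]
opening: 0.403
```

>>> {"op": "jog_arm", "data": {
  "targets": [0.6,1,0,-1,0,0.6,2,0,-1,0,0.6,2,0,-1,0,0.6,2,0,-1,0,0.6,2,0,-1,0,0.6,1,0,0,0,0.6,0,0,0,0,0.6,0,0,0,0,0.6,0,0,0,0,0.6,0,0,0,0]
}}

```text
clock: 26.4
position: [0.4254, 0.0744, 0.1907]
eef_rot: [-0.025, 1.0, -0.0, -0.0]
wrist_force: [-0.4, 0.2, -0.0]
opening: 0.397
```

```bash
python3 - <<'E'
import runpy; runpy.run_path("st.py")
from p import *
w=bot.capture("wrist"); cv2.imwrite("pics/w13.png",w["color"][:,:,::-1])
s=bot.capture("scene"); crop(s,200,110,380,250,4,"pics/s13.png")
d=bot.capture("side"); crop(d,255,155,375,245,6,"pics/d13.png")
E
```

```text
t 26.4 pos [425.4  74.4 190.7] yaw 2.82 Faxial -0.4 Flat 0.2 Fz -0.0 T [-0.04 -0.01  0.03]
```

View pics/w13.png

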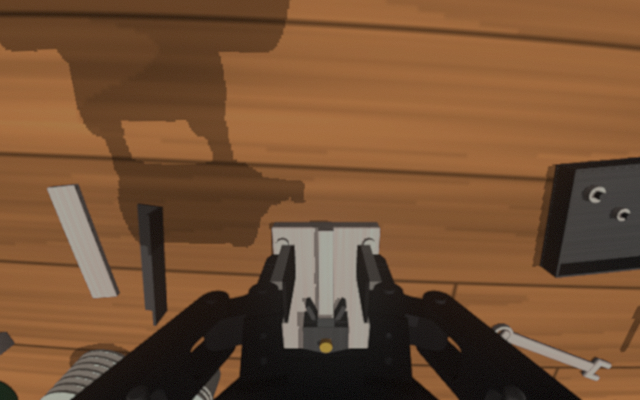

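View pics/s13.png

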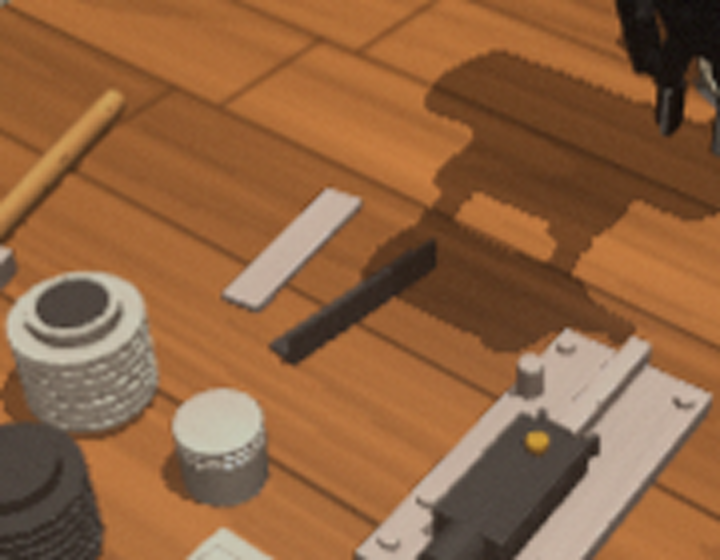

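View pics/d13.png

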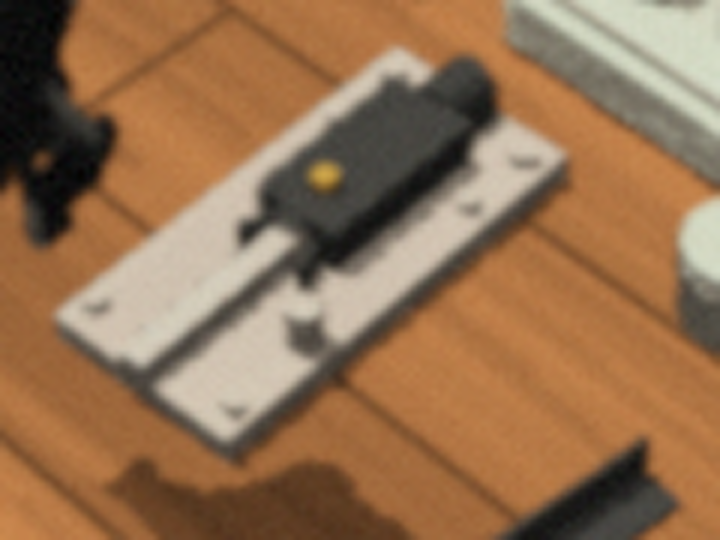

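```bash
python3 -c "
from plant import bot
print(bot.close_job())"
```

```text
the job is handed in; nothing more can be done
None
```

The square bar is in the jig slot, butted against the hidden stop, lying flat on the plate and let go of. I handed the job in at about 26.5 s, with the arm well clear of everything.

- **Pick-up:** My first grip had the fingertips on the bench, so I gripped the bar again a few millimetres higher, near its rear end.
- **Insertion:** The bar entered the slot with almost no side force. Passing the shoe showed as about 3 N, and the drag after that was 1.4 to 3.6 N.
- **Finding the stop:** I advanced 1.5 mm at a time. At about 41 mm depth the bar stopped moving and the push rose steadily to 11.8 N.
- **One reading higher than intended:** When I lowered the bar onto the plate, I briefly pressed down with 18.6 N and the push reached 16.7 N. That is over the 8 to 15 N range but under the stop's 20 N slip limit. The measured tool position along the slot moved by no more than 0.1 mm. I backed off to 9 N, still in contact, and then released.

**Last checks:** After I let go, the wrist force was near zero. The pictures show the bar straight in the slot with its rear end at the plate edge, which fits about 41 mm depth. The flat bar, angle, piston and barrel look undisturbed in the last pictures. I only glanced at the hammer, wrench and tray in those pictures and did not compare them with the start. The scene and side cameras disagreed by 2 to 3 mm on where the jig is. I used their average and checked it with the wrist camera.

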